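Feed spacer washers through the gate of a sorting tray

ROBOT

A 6-joint arm with a two-finger parallel gripper is mounted at the origin on the work surface. World frame = base frame: x ahead of the robot, y to its left, z up, the work surface at z = 0. Lengths are in m, angles in rad, forces in N, time in s.
With the tool pointing down it reaches from about 0.35 to 0.85 m from the base axis. Payload 8.1 kg.
Tool frame: the origin (TCP) lies at the very end of the fingers, on their centre line; the grasp point (between the pads) lies 19 mm behind it (grasp_offset is the distance from the TCP to the grasp point, in m); z points along the fingers, y is the direction in which the jaws open and shut (so a half turn about z gives the same grasp; the last joint's range is limited). The gripper opens to 93 mm and grips with 3 to 60 N. Pads are 15 mm wide; open, the fingers measure 128 mm over their backs; the gripper's body (75 mm by 188 mm) begins 65 mm behind the grasp point.
Start: joints at [1.153, 0.13, 1.488, -0, 1.523, -0.085], TCP at [0.196, 0.567, 0.219] pointing down, gripper open.
Joint ranges: [-2.96, 2.96], [-0.89, 2.26], [0.02, 2.5], [-1.34, 4.48], [0, 2.73], [-2.66, 2.66]. Speed limits (rad/s): [2.39, 2.39, 2.79, 3.14, 3.14, 3.14].

INTERFACE

Orientations are given as a rotation vector (axis times angle).
In Python, from plant import read_state, read_camera, close_job, search_frame, masks_of, grasp_offset gives the robot as it stands.
- The arm moves only by the tool drive_tool, never from a script. Its argument "plan" is a list of rows, each an object with "claw": the closure, from 0 (fully open) to 1 (shut); "linear": the shift along the tool's x, y, z in cm, a list of three; "angular": the turn, a rotation vector about the tool's x, y, z in degrees, a list of three. In form: [{"claw": claw, "linear": [tx, ty, tz], "angular": [ax, ay, az]}, ...]. A call has 1 to 12 rows; each row shifts and turns the commanded pose from where the row before left it, along the tool's axes as they then stand; what a row does not reach is not made up. A row lasts 1/8 s, in which the tool goes at most 62.5 mm and 10.7 degrees, less where a joint would pass 70% of its speed; a pose out of reach is approached as far as the arm can. A call is refused whole if a number of a shift passes 6.25 or a number of a turn 10.7, either way. A call with a gripper value outside its range is refused whole. The fingers move at their own pace and stop on an object; "newtons" is the grip in N (left out, the last holds). Time passes only in rows, so rows that do not move let the fingers close. It gives the time, the measured TCP pose, the force and the opening at its end, in the units of the state.
- read_state(): the state, without advancing time (a new reading comes with each control period).
- read_camera(name): name is "side" or "top" or "wrist"; returns a dict with "pixels" (480x640x3 uint8, red, green, blue), "K" (3x3 intrinsics, pixels), "D" ([k1, k2, p1, p2, k3] as OpenCV has them; the pictures are not rectified), "xyz" and "attitude" of the camera in the world. Camera axes: x right, y up, looking along -z (the intrinsics and any distortion apply to the point x, -y, -z); pixel columns grow to the right and rows downward; lengths in m; the calibration is good to about 2 mm. A picture is of the moment at which its call begins. There is no depth.
- close_job(): hands the job in, once; it reports no verdict.
Trained networks look in a picture, given as the dict that the camera call returned (one of the last four; its "shot" number tells which), for a name from the list of things; names that differ only in an ending like _2 or _b are one class to them, and where a whole thing is asked for, a point or a joint stands for the part that bears it (a point fixed in the world has none). Each returns a list of dicts, best first, with "p" (0 to 1); they miss things now and then, are a little off and sometimes report something else, mostly with a low value. They report only what shows in the picture. A call takes as long as a camera call.
- search_frame(picture, label): "at" ([x, y, z] in m, in world coordinates, good to about 4 mm: the middle of the surface that is visible of it).
- masks_of(picture, label): "mask" (480x640 bool, what is visible of it).
The state is a dict: "t": time; "q": joint angles; "dq": joint speeds; "joint_torque": joint torques, N m; "tool_pos": TCP position; "orientation": TCP orientation; "force": force on the tool from outside, world axes, zero at the start; "wrist_torque": the same for the moment, N m; "opening": finger opening in m.
Only numpy, scipy, OpenCV 4.12 (cv2) and the standard library are available. Lean on these libraries where they do the work, as an engineer would, in place of code of your own. Each camera call takes 0.05 s, during which the arm holds its last target.

TASK

Push the three flat spacer washers across the sorting tray with the fingertips and through the gate in its fence, one at a time, so that each drops into the catch slot behind it. Slide the washers only, never lift them, and leave the hex nut and the socket on the tray, and the can and the wrench on the bench, where they are.

Things in the scene. Friction and masses are not known exactly. Their poses are not given: they have to be found in the camera images.
- tray: Grey sorting tray fixed to the bench. Flat black top 80 mm above the bench, x -160 to 120 mm, y -140 to 140 mm; rims at the rear (-x) and both sides 8 mm thick, 12 mm above the top. Origin: at bench level (z = 0), midway across, 120 mm behind the lip in front. x points towards the gate and slot, y to the left of that, z up.
- gate (a point): Middle of the gate, at the level of the tray top (tray x 116, y 0, z 80 mm); axes as the tray's. The gate is a 58 mm wide gap in the aluminium fence that runs across the tray's front, x 112 to 120 mm, 20 mm above the top. The top ends in a lip at tray x = 120 mm.
- slot (a point): Middle of the flat floor of the open catch slot beyond the lip (tray x 210, y 0, z 6 mm); axes as the tray's. The slot spans tray x 120 to 255, y -50 to 50 mm. Just below the lip a steep chute begins (10 mm below the tray top) and runs down to the floor at x 167 mm. Side walls rise 12 mm and the end wall 20 mm above the tray top, 8 mm thick.
- washer1: Loose flat steel spacer washer, 40 mm outside diameter, 20 mm hole, 12 mm thick, about 70 g (50 to 95 g), lying flat on the tray top, the three of them alike. It slides when pushed on its side and tips over the lip into the slot once its centre is past the lip. Origin: centre of its underside, z along its axis.
- washer2: Loose flat steel spacer washer, 40 mm outside diameter, 20 mm hole, 12 mm thick, about 70 g (50 to 95 g), lying flat on the tray top, the three of them alike. It slides when pushed on its side and tips over the lip into the slot once its centre is past the lip. Origin: centre of its underside, z along its axis.
- washer3: Loose flat steel spacer washer, 40 mm outside diameter, 20 mm hole, 12 mm thick, about 70 g (50 to 95 g), lying flat on the tray top, the three of them alike. It slides when pushed on its side and tips over the lip into the slot once its centre is past the lip. Origin: centre of its underside, z along its axis.
- nut: Loose solid steel hex nut, 30 mm across flats, 18 mm tall, on the tray top in one of the corners beside the gate; leave it. Origin: centre of its underside.
- socket: Loose steel wrench socket standing upright, 30 mm diameter, 30 mm tall, on the tray top in the other corner beside the gate; leave it. Origin: centre of its underside.
- can: Can, 66 mm diameter, 170 mm tall, standing on the bench to the left of the tray (+y); leave it. Origin: centre of its underside.
- wrench: Steel wrench, 200 mm long, lying along its x axis on the bench to the right of the tray (-y); leave it. Origin: about its middle, at its underside.

How it is judged:
On the way, in this order (a step that is already met when the one before it is completed fails the run):
1. one washer lies in the slot (((x of washer1 in the frame of tray between 0.118 and 0.257 m and y of washer1 in the frame of tray between -0.052 and 0.052 m and z of washer1 in the frame of tray below 0.072 m) or (x of washer2 in the frame of tray between 0.118 and 0.257 m and y of washer2 in the frame of tray between -0.052 and 0.052 m and z of washer2 in the frame of tray below 0.072 m) or (x of washer3 in the frame of tray between 0.118 and 0.257 m and y of washer3 in the frame of tray between -0.052 and 0.052 m and z of washer3 in the frame of tray below 0.072 m))), for 0.2 s.
2. two washers lie in the slot ((((x of washer1 in the frame of tray between 0.118 and 0.257 m and y of washer1 in the frame of tray between -0.052 and 0.052 m and z of washer1 in the frame of tray below 0.072 m) and (x of washer2 in the frame of tray between 0.118 and 0.257 m and y of washer2 in the frame of tray between -0.052 and 0.052 m and z of washer2 in the frame of tray below 0.072 m)) or ((x of washer1 in the frame of tray between 0.118 and 0.257 m and y of washer1 in the frame of tray between -0.052 and 0.052 m and z of washer1 in the frame of tray below 0.072 m) and (x of washer3 in the frame of tray between 0.118 and 0.257 m and y of washer3 in the frame of tray between -0.052 and 0.052 m and z of washer3 in the frame of tray below 0.072 m)) or ((x of washer2 in the frame of tray between 0.118 and 0.257 m and y of washer2 in the frame of tray between -0.052 and 0.052 m and z of washer2 in the frame of tray below 0.072 m) and (x of washer3 in the frame of tray between 0.118 and 0.257 m and y of washer3 in the frame of tray between -0.052 and 0.052 m and z of washer3 in the frame of tray below 0.072 m)))), for 0.2 s.
3. all three washers lie in the slot (x of washer1 in the frame of tray between 0.118 and 0.257 m and y of washer1 in the frame of tray between -0.052 and 0.052 m and z of each of washer1, washer2, washer3 in the frame of tray below 0.072 m and x of washer2 in the frame of tray between 0.118 and 0.257 m and y of washer2 in the frame of tray between -0.052 and 0.052 m and x of washer3 in the frame of tray between 0.118 and 0.257 m and y of washer3 in the frame of tray between -0.052 and 0.052 m), for 0.2 s.
At the end, for the whole second after the job is handed in: All three washers are at rest in the catch slot, within its walls, each one's underside centre at least 8 mm below the tray top; the nut, socket, can and wrench are within 15 mm of where they started (all of step 3 and linear speed of each of washer1, washer2, washer3 below 0.02 m/s and distance of each of nut, socket, can, wrench from where it was at the start of the episode below 0.015 m); the robot touches nothing.
It fails at once if a washer is lifted: its underside centre more than 10 mm above the tray top (z of any of washer1, washer2, washer3 in the frame of tray above 0.09 m).
It fails at once if two washers are in the gate at once (both still on top, centres from 22 mm before the fence to 20 mm past the lip) (((x of washer1 in the frame of tray between 0.09 and 0.14 m and z of washer1 in the frame of tray above 0.072 m and y of washer1 in the frame of tray between -0.032 and 0.032 m) and (x of washer2 in the frame of tray between 0.09 and 0.14 m and z of washer2 in the frame of tray above 0.072 m and y of washer2 in the frame of tray between -0.032 and 0.032 m)) or ((x of washer1 in the frame of tray between 0.09 and 0.14 m and z of washer1 in the frame of tray above 0.072 m and y of washer1 in the frame of tray between -0.032 and 0.032 m) and (x of washer3 in the frame of tray between 0.09 and 0.14 m and z of washer3 in the frame of tray above 0.072 m and y of washer3 in the frame of tray between -0.032 and 0.032 m)) or ((x of washer2 in the frame of tray between 0.09 and 0.14 m and z of washer2 in the frame of tray above 0.072 m and y of washer2 in the frame of tray between -0.032 and 0.032 m) and (x of washer3 in the frame of tray between 0.09 and 0.14 m and z of washer3 in the frame of tray above 0.072 m and y of washer3 in the frame of tray between -0.032 and 0.032 m))).
It fails at once if a washer goes over the fence beside the gate ((x of washer1 in the frame of tray above 0.106 m and z of washer1 in the frame of tray above 0.075 m and (y of washer1 in the frame of tray above 0.032 m or y of washer1 in the frame of tray below -0.032 m)) or (x of washer2 in the frame of tray above 0.106 m and z of washer2 in the frame of tray above 0.075 m and (y of washer2 in the frame of tray above 0.032 m or y of washer2 in the frame of tray below -0.032 m)) or (x of washer3 in the frame of tray above 0.106 m and z of washer3 in the frame of tray above 0.075 m and (y of washer3 in the frame of tray above 0.032 m or y of washer3 in the frame of tray below -0.032 m))).
It fails at once if the nut, socket, can or wrench is moved more than 15 mm, or the nut, socket or can tipped (distance of any of nut, socket, can, wrench from where it was at the start of the episode above 0.015 m or angle between any of nut, socket, can's own z axis and vertical above 0.4 rad).
It also fails if it takes over 62 s, if anything falls off the work surface, if the arm or the gripper's body presses on something with over 40 N, if the wrist force passes 120 N, or if a joint passes its speed limit or range.

## Working session

There is one attempt and no reset: what is moved stays moved. The work goes in short steps, Python scripts to look and compute and a tool call to move; the robot and the scene stay as the last step left them, time stands still between calls to the robot, and variables do not carry over. Pictures are saved under pics/ and viewed, and the job is handed in when it is done.

Besides the shell and the picture viewer there is one more tool, called after "Call:" by a JSON object that holds its "name" and its "arguments", one argument or row to a line. drive_tool: Moves the arm, as the interface text tells. Its arguments: {"type":"object","properties":{"plan":{"type":"array"},"newtons":{"type":"number"}},"required":["plan"]}

```bash
mkdir -p pics; cat > h.py <<'E'
import numpy as np,cv2
from scipy.spatial.transform import Rotation as R
from plant import *
def save(p,n): cv2.imwrite('pics/'+n+'.png',p['pixels'][:,:,::-1])
def Rc(p):
    a=np.array(p['attitude'],float)
    return a if a.shape==(3,3) else R.from_rotvec(a).as_matrix() if a.size==3 else R.from_quat(a).as_matrix()
def ray(p,uv,z):
    q=cv2.undistortPoints(np.array([[uv]],float),np.array(p['K'],float),np.array(p['D'],float))[0,0]
    d=Rc(p)@np.array([q[0],-q[1],-1]);c=np.array(p['xyz'],float)
    return c+d*(z-c[2])/d[2]
def proj(p,X):
    Y=(np.array(X,float).reshape(-1,3)-np.array(p['xyz']))@Rc(p)
    Y=Y*[1,-1,-1]
    return cv2.projectPoints(Y,np.zeros(3),np.zeros(3),np.array(p['K'],float),np.array(p['D'],float))[0][:,0]
E
python3 - <<'E'
from h import *
s=read_state();print(s)
for n in ['top','side']:
    p=read_camera(n);save(p,n+'0');print(n,p['xyz'],p['attitude'],p['K'],p['D'])
    for l in ['tray','gate','slot','washer1','nut','socket','can','wrench']:
        try: print(l,[(np.round(d['at'],3).tolist(),round(d['p'],2)) for d in search_frame(p,l)])
        except Exception as e: print(l,e)
E
```

```text
{'t': 0.0, 'q': array([ 1.15260818e+00,  1.31161258e-01,  1.48924706e+00, -1.71766526e-05,
        1.52299020e+00, -8.53709249e-02]), 'dq': array([ 9.91411941e-04,  6.61525804e-05, -1.10294646e-04,  2.72242817e-04,
       -2.30098670e-03, -2.62458011e-04]), 'joint_torque': array([ 1.22744590e-03, -5.59825945e+01, -4.91784060e+01,  7.70315691e-02,
        3.48472770e-02, -1.80447287e-04]), 'tool_pos': array([0.19576671, 0.56657775, 0.21760508]), 'orientation': array([-5.20305318e-01, -3.09776646e+00,  2.75353998e-03]), 'force': array([ 0.23221916, -0.480322  ,  0.42882543]), 'wrist_torque': array([ 0.0109291 , -0.02696286,  0.01696744]), 'opening': 0.09328764556124418}
top [ 0.3429787  -0.02030316  1.41468398] [ 0.13856142 -0.12373149 -1.59607941] [[593.48869383   0.         322.70007402]
 [  0.         593.48869383 238.05173805]
 [  0.           0.           1.        ]] [-0.14624667  0.          0.          0.          0.        ]
tray [([0.484, 0.01, 0.095], 0.39)]
gate [([0.555, 0.015, 0.076], 0.57)]
slot [([0.554, 0.019, 0.078], 0.94)]
washer1 [([0.531, -0.046, 0.092], 0.76), ([0.599, -0.012, 0.086], 0.6), ([0.481, 0.011, 0.093], 0.57)]
nut [([0.659, 0.061, 0.096], 0.63)]
socket [([0.454, 0.108, 0.107], 0.53)]
can [([0.495, 0.386, 0.162], 0.61)]
wrench [([0.544, -0.414, 0.007], 0.93)]
side [0.30602331 0.74221778 0.75700283] [ 0.21519302 -1.19510929 -2.56111921] [[479.06136083   0.         314.94435724]
 [  0.         479.06136083 243.16284071]
 [  0.           0.           1.        ]] [-0.006913  0.        0.        0.        0.      ]
tray [([0.547, 0.088, 0.085], 0.74)]
gate [([0.548, 0.088, 0.079], 0.62)]
slot [([0.547, 0.088, 0.075], 0.95), ([0.538, -0.415, 0.006], 0.67)]
washer1 [([0.601, -0.007, 0.088], 0.7), ([0.48, 0.019, 0.091], 0.68), ([0.535, -0.043, 0.093], 0.66)]
nut [([0.664, 0.065, 0.101], 0.52)]
socket [([0.456, 0.113, 0.105], 0.73)]
can [([0.484, 0.425, 0.142], 0.56)]
wrench []
```

View pics/top0.png

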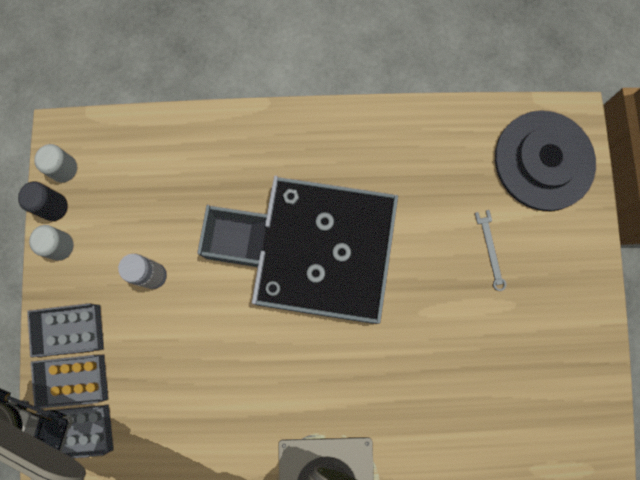

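View pics/side0.png

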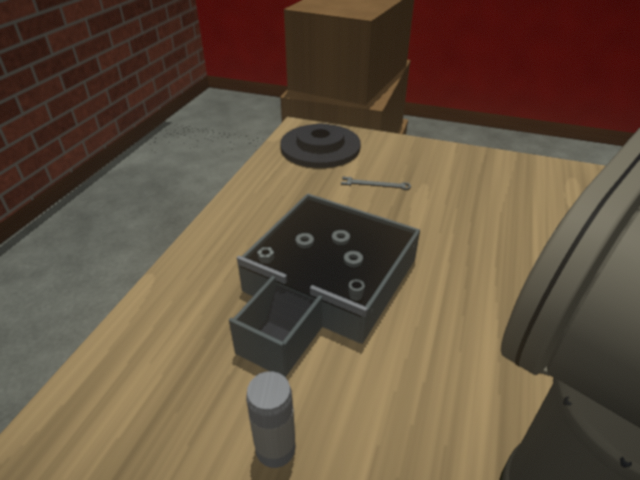

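```bash
python3 - <<'E'
from h import *
p=read_camera('top')
im=p['pixels'][165:335,190:410,::-1]
cv2.imwrite('pics/z.png',cv2.resize(im,None,fx=3.6,fy=3.5,interpolation=cv2.INTER_CUBIC)) 
for uv,z in [((276,179),.1),((397,197),.092),((379,322),.092),((254,303),.1)]: print(ray(p,uv,z))
E
```

```text
[0.7043073  0.09204827 0.1       ]
[ 0.65533921 -0.18378735  0.092     ]
[ 0.37302087 -0.13028293  0.092     ]
[0.42255096 0.1453222  0.1       ]
```

View pics/z.png

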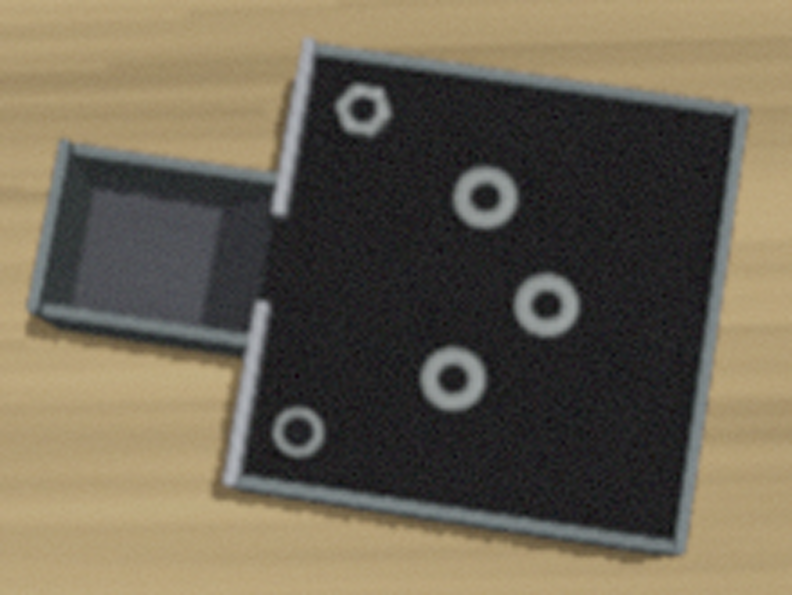

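```bash
cat >> h.py <<'E'
def washers(p,T=None,label='washer1'):
    out=[]
    for d in masks_of(p,label):
        m=d['mask'].astype(np.uint8)
        c=max(cv2.findContours(m,cv2.RETR_EXTERNAL,cv2.CHAIN_APPROX_NONE)[0],key=len)
        if len(c)<5: continue
        (u,v),ax,_=cv2.fitEllipse(c); out.append((d['p'],(u,v),ax))
    return out
try:
    O,ANG=np.load('tray.npy')[:2],float(np.load('tray.npy')[2])
except Exception: pass
def tr(X):
    d=np.array(X)[:2]-O;c,s=np.cos(ANG),np.sin(ANG);return np.array([c*d[0]+s*d[1],-s*d[0]+c*d[1]])*1e3
def wd(t):
    c,s=np.cos(ANG),np.sin(ANG);t=np.array(t)/1e3;return O+[c*t[0]-s*t[1],s*t[0]+c*t[1]]
E
python3 - <<'E'
from h import *
from scipy.optimize import least_squares
p=read_camera('top'); f=lambda u,v:(190+u/3.6-.4,165+v/3.5-.4)
# zoomed points: fence corners/gate ends, rear corners
pts=[((307,40),(120,-1),100),((275,217),(116,-29),100),((262,300),(116,29),100),((228,487),(120,1),100),((747,107),(-160,-1),92),((683,553),(-160,1),92)]
def res(a,full=False):
    r=[];c,s=np.cos(a[2]),np.sin(a[2])
    for uv,(x,y),z in pts:
        y=y*a[3] if abs(y)==1 else y
        x,y=x/1e3,y/1e3
        r.append(proj(p,[a[0]+c*x-s*y,a[1]+s*x+c*y,z/1e3])[0]-f(*uv))
    return np.ravel(r)
o=least_squares(res,[.542,0,1.39,142]);print(o.x,o.fun.round(2));np.save('tray.npy',o.x[:3])
import h; h.O,h.ANG=o.x[:2],o.x[2]
for nm,uv,z in [('wA',(485,198),.092),('wB',(547,305),.092),('wC',(453,379),.092),('nut',(363,110),.098),('sock',(298,432),.11)]:
    X=ray(p,f(*uv),z);print(nm,X.round(4),h.tr(X).round(1))
print('masks')
for q,uv,ax in washers(p): X=ray(p,uv,.092);print(q,ax,X.round(4),h.tr(X).round(1))
p=read_camera('side')
for q,uv,ax in washers(p): X=ray(p,uv,.087);print(q,ax,X.round(4),h.tr(X).round(1))
E
```

```text
[5.45038580e-01 3.14439708e-03 1.38975026e+00 1.47045998e+02] [-0.07  0.07  1.87 -0.26  1.18  1.15  0.02 -0.47 -1.56 -0.48 -1.43  0.09]
wA [ 0.604  -0.0158  0.092 ] [ -8.  -61.4]
wB [ 0.5327 -0.0525  0.092 ] [-57.    2.1]
wC [0.4866 0.0075 0.092 ] [-6.2 58.2]
nut [0.6636 0.0598 0.098 ] [  77.  -106.4]
sock [0.4539 0.1029 0.11  ] [ 81.8 107.7]
masks
0.66 (16.66395378112793, 17.50224494934082) [ 0.5308 -0.0517  0.092 ] [-56.5   4.1]
0.5 (16.023286819458008, 17.808164596557617) [ 0.6017 -0.0146  0.092 ] [ -7.2 -58.9]
0.5 (17.070966720581055, 17.57807159423828) [0.486  0.0072 0.092 ] [-6.7 58.8]
0.23 (13.699234008789062, 14.408605575561523) [0.6631 0.0601 0.092 ] [  77.3 -105.9]
0.76 (14.394775390625, 17.865829467773438) [0.4874 0.0138 0.087 ] [ 0.1 58.6]
0.61 (14.835920333862305, 18.566747665405273) [ 0.6058 -0.01    0.087 ] [ -2.  -62.2]
0.55 (13.772298812866211, 16.58214569091797) [ 0.5329 -0.0468  0.087 ] [-51.3   2.9]
0.46 (14.302515029907227, 19.78844451904297) [0.4566 0.0971 0.087 ] [ 76.4 103.9]
```

```bash
python3 - <<'E'
from h import *
from scipy.optimize import least_squares
p=read_camera('top'); f=lambda u,v:(190+u/3.6-.4,165+v/3.5-.4)
pts=[((303,40),(120,-148),100),((275,217),(120,-29),100),((258,300),(120,29),100),((226,487),(120,148),100),((747,107),('r',-148),92),((683,553),('r',148),92),((63,141),(263,-58),100),((30,313),(263,58),100),((285,213),(112,-29),100),((268,303),(112,29),100)]
def res(a):
    r=[];c,s=np.cos(a[2]),np.sin(a[2])
    for uv,(x,y),z in pts:
        if x=='r': x=a[3]
        x,y=x/1e3,y/1e3
        r.append(proj(p,[a[0]+c*x-s*y,a[1]+s*x+c*y,z/1e3])[0]-f(*uv))
    return np.ravel(r)
o=least_squares(res,[.542,0,1.39,-168]);print(o.x,o.fun.round(2).reshape(-1,2).tolist());np.save('tray.npy',o.x[:3])
import h; h.O,h.ANG=o.x[:2],o.x[2]
for nm,uv,z in [('wA',(485,198),.092),('wB',(547,305),.092),('wC',(453,379),.092),('nut',(363,110),.098),('sock',(298,432),.11)]:
    X=ray(p,f(*uv),z);print(nm,X.round(4),h.tr(X).round(1))
# overlay check side
p=read_camera('side'); im=np.ascontiguousarray(p['pixels'][:,:,::-1])
for t in [(120,-148,100),(120,-29,100),(120,29,100),(120,148,100),(o.x[3],-148,92),(o.x[3],148,92),(263,-58,100),(263,58,100),(-8,-61,92),(-57,2,92),(-6,58,92)]:
    u=proj(p,[*h.wd(t[:2]),t[2]/1e3])[0]; cv2.circle(im,tuple(int(round(k)) for k in u),1,(0,0,255),-1)
cv2.imwrite('pics/s1.png',cv2.resize(im[180:380,220:440],None,fx=3,fy=3,interpolation=cv2.INTER_CUBIC))
E
```

```text
[ 5.45539068e-01  4.24088205e-03  1.38990645e+00 -1.64565712e+02] [[0.62, -0.52], [-0.36, -0.72], [0.05, 0.68], [0.02, -0.25], [-0.03, -0.8], [0.06, 0.6], [-0.64, -0.46], [-0.85, 0.05], [0.34, 0.95], [0.77, 0.36]]
wA [ 0.604  -0.0158  0.092 ] [ -9.2 -61.1]
wB [ 0.5327 -0.0525  0.092 ] [-58.1   2.4]
wC [0.4866 0.0075 0.092 ] [-7.4 58.5]
nut [0.6636 0.0598 0.098 ] [  75.9 -106.1]
sock [0.4539 0.1029 0.11  ] [ 80.6 107.9]
```

View pics/s1.png

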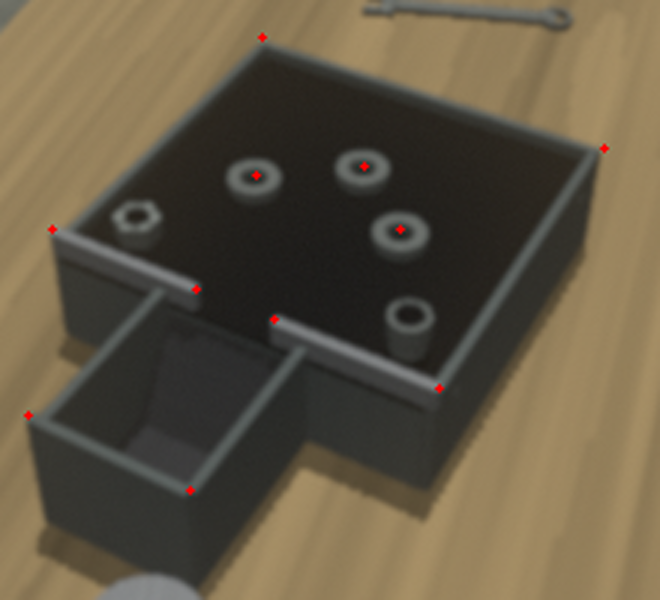

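Call:
{"name": "drive_tool", "arguments": {
  "plan": [
    {"claw":0.83,"linear":[0,0,0],"angular":[0,0,10.2]},
    {"claw":0.83,"linear":[0,0,0],"angular":[0,0,10.2]},
    {"claw":0.83,"linear":[0,0,0],"angular":[0,0,10.2]},
    {"claw":0.83,"linear":[0,0,0],"angular":[0,0,10.2]},
    {"claw":0.83,"linear":[0,0,0],"angular":[0,0,10.2]},
    {"claw":0.83,"linear":[0,0,0],"angular":[0,0,10.2]},
    {"claw":0.83,"linear":[0,0,0],"angular":[0,0,10.1]},
    {"claw":0.83,"linear":[0,0,0],"angular":[0,0,10]},
    {"claw":0.83,"linear":[0,0,0],"angular":[0,0,0]}
  ]
}}

```text
t: 2.38
tool_pos: [0.196, 0.5671, 0.2186]
orientation: [2.412, 2.013, -0.0]
force: [-0.0, 0.8, -0.6]
opening: 0.0163
```

```bash
cat >> h.py <<'E'
def rel(t,z,yaw=None):
    s=read_state();M=R.from_rotvec(s['orientation']).as_matrix();d=np.array([*wd(t),z])-s['tool_pos']
    yw=np.degrees(np.arctan2(M[1,0],M[0,0])-ANG)
    print('t',s['t'],'tray',tr(s['tool_pos']).round(1),'z',s['tool_pos'][2].round(4),'yaw-rel',yw.round(2),'Rz',M[:,2].round(3),'open',s['opening'],'F',s['force'].round(1))
    print('tool shift cm',(M.T@d*100).round(2))
E
python3 -c "
from h import *
rel((-103,2.4),.15)"
```

```text
t 2.375 tray [490.8 445.1] z 0.2186 yaw-rel 0.06 Rz [-0. -0. -1.] open 0.016268157289423723 F [-0.   0.8 -0.6]
tool shift cm [-59.42  44.21   6.86]
```

Call:
{"name": "drive_tool", "arguments": {
  "plan": [
    {"claw":0.83,"linear":[-4.95,3.68,0],"angular":[0,0,0]},
    {"claw":0.83,"linear":[-4.95,3.68,0],"angular":[0,0,0]},
    {"claw":0.83,"linear":[-4.95,3.68,0],"angular":[0,0,0]},
    {"claw":0.83,"linear":[-4.95,3.68,0],"angular":[0,0,0]},
    {"claw":0.83,"linear":[-4.95,3.68,0],"angular":[0,0,0]},
    {"claw":0.83,"linear":[-4.95,3.68,0],"angular":[0,0,0]},
    {"claw":0.83,"linear":[-4.95,3.68,0],"angular":[0,0,0]},
    {"claw":0.83,"linear":[-4.95,3.68,0],"angular":[0,0,0]},
    {"claw":0.83,"linear":[-4.95,3.68,0],"angular":[0,0,0]},
    {"claw":0.83,"linear":[-4.95,3.68,0],"angular":[0,0,0]},
    {"claw":0.83,"linear":[-4.95,3.68,0],"angular":[0,0,0]},
    {"claw":0.83,"linear":[-4.95,3.68,0],"angular":[0,0,0]}
  ]
}}

```text
t: 3.88
tool_pos: [0.5242, -0.0988, 0.2189]
orientation: [2.408, 2.017, 0.001]
force: [0.3, 0.3, 0.3]
opening: 0.0161
```

```bash
python3 -c "
from h import *
rel((-103,2.4),.085)
p=read_camera('wrist');save(p,'w1')
for q,uv,ax in washers(p): X=ray(p,uv,.092);print(q,ax,tr(X).round(1))
for l in ['gate','nut','socket']: print(l,[(tr(d['at']).round(1),d['p']) for d in search_frame(p,l)])
"
```

```text
t 3.875 tray [-105.2    2.4] z 0.2189 yaw-rel 0.27 Rz [ 0.001 -0.    -1.   ] open 0.016060427518075168 F [0.3 0.3 0.3]
tool shift cm [ 2.200e-01 -1.000e-02  1.339e+01]
0.86 (49.33761978149414, 53.81582260131836) [-3.5 59.1]
0.81 (49.18299865722656, 53.288700103759766) [ -5.4 -59.3]
0.7 (46.1902961730957, 47.88618469238281) [-53.8   4.2]
gate [(array([-28.3,   1.5]), 0.95)]
nut [(array([-59.8,   3.3]), 0.4)]
socket []
```

View pics/w1.png

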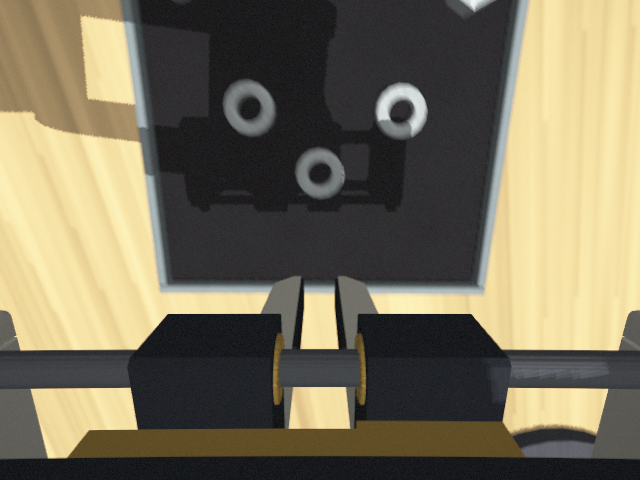

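Call:
{"name": "drive_tool", "arguments": {
  "plan": [
    {"claw":0.83,"linear":[0,0,4.5],"angular":[0,0,0]},
    {"claw":0.83,"linear":[0,0,4.5],"angular":[0,0,0]},
    {"claw":0.83,"linear":[0,0,3],"angular":[0,0,0]},
    {"claw":0.83,"linear":[0,0,1.3],"angular":[0,0,0]},
    {"claw":0.83,"linear":[0,0,0],"angular":[0,0,0]}
  ]
}}

```text
t: 4.75
tool_pos: [0.5231, -0.0957, 0.0856]
orientation: [-2.41, -2.014, 0.001]
force: [0.6, 0.2, 0.5]
opening: 0.0157
```

```bash
python3 -c "
from h import *
rel((40,0),.085)"
```

```text
t 4.75 tray [-102.3    4.1] z 0.0856 yaw-rel 0.11 Rz [-0.001  0.    -1.   ] open 0.015667285181228924 F [0.6 0.2 0.5]
tool shift cm [14.23  0.44  0.07]
```

Call:
{"name": "drive_tool", "arguments": {
  "plan": [
    {"claw":0.83,"linear":[1.2,0.03,0],"angular":[0,0,0]},
    {"claw":0.83,"linear":[1.2,0.03,0],"angular":[0,0,0]},
    {"claw":0.83,"linear":[1.2,0.03,0],"angular":[0,0,0]},
    {"claw":0.83,"linear":[1.2,0.03,0],"angular":[0,0,0]},
    {"claw":0.83,"linear":[1.2,0.03,0],"angular":[0,0,0]},
    {"claw":0.83,"linear":[1.2,0.03,0],"angular":[0,0,0]},
    {"claw":0.83,"linear":[1.2,0.03,0],"angular":[0,0,0]},
    {"claw":0.83,"linear":[1.2,0.03,0],"angular":[0,0,0]},
    {"claw":0.83,"linear":[1.2,0.03,0],"angular":[0,0,0]},
    {"claw":0.83,"linear":[1.2,0.03,0],"angular":[0,0,0]},
    {"claw":0.83,"linear":[1,0.03,0],"angular":[0,0,0]},
    {"claw":0.83,"linear":[0,0,0],"angular":[0,0,0]}
  ]
}}

```text
t: 6.25
tool_pos: [0.5501, 0.0316, 0.0854]
orientation: [-2.412, -2.013, -0.0]
force: [-0.7, 0.2, 0.5]
opening: 0.0157
```

```bash
python3 -c "
from h import *
rel((102,0),.085)
for n in ['wrist','top']:
  p=read_camera(n);save(p,'w2'+n)
  for q,uv,ax in washers(p): X=ray(p,uv,.092);print(q,ax,tr(X).round(1))
"
```

```text
t 6.25 tray [27.7  0.4] z 0.0854 yaw-rel 0.06 Rz [-0.  0. -1.] open 0.015702380968397656 F [-0.7  0.2  0.5]
tool shift cm [7.43 0.05 0.05]
0.78 (81.1146469116211, 82.41545104980469) [58.2  1.5]
0.52 (60.283302307128906, 164.0718994140625) [-105.4  -12.4]
0.5 (8.003270149230957, 15.332797050476074) [-13.6  58.6]
```

View pics/w2wrist.png

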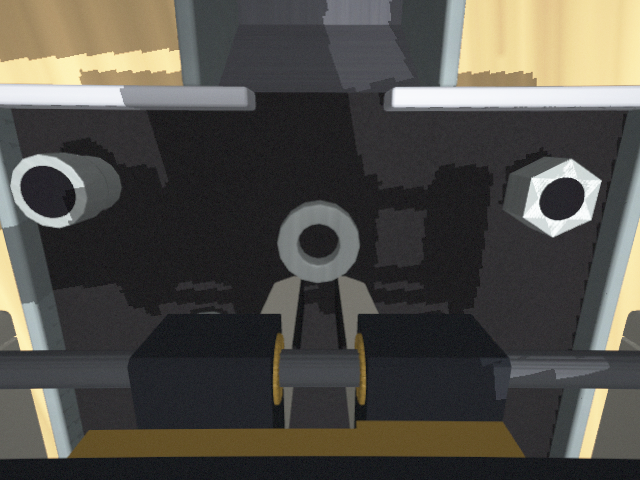

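Call:
{"name": "drive_tool", "arguments": {
  "plan": [
    {"claw":0.83,"linear":[1.1,0,0],"angular":[0,0,0]},
    {"claw":0.83,"linear":[1.1,0,0],"angular":[0,0,0]},
    {"claw":0.83,"linear":[1.1,0,0],"angular":[0,0,0]},
    {"claw":0.83,"linear":[1.1,0,0],"angular":[0,0,0]},
    {"claw":0.83,"linear":[1.1,0,0],"angular":[0,0,0]},
    {"claw":0.83,"linear":[1.1,0,0],"angular":[0,0,0]},
    {"claw":0.83,"linear":[0.9,0,0],"angular":[0,0,0]},
    {"claw":0.83,"linear":[0,0,0],"angular":[0,0,0]},
    {"claw":0.83,"linear":[0,0,0],"angular":[0,0,0]}
  ]
}}

```text
t: 7.58
tool_pos: [0.5636, 0.1043, 0.0856]
orientation: [-2.413, -2.012, 0.0]
force: [-0.9, -0.2, -0.5]
opening: 0.0156
```

```bash
python3 -c "
from h import *
rel((102,0),.085)
for n in ['wrist']:
  p=read_camera(n);save(p,'w3'+n)
"
```

```text
t 7.575 tray [101.7   0.3] z 0.0856 yaw-rel 0.0 Rz [-0. -0. -1.] open 0.015569926708409109 F [-0.9 -0.2 -0.5]
tool shift cm [0.03 0.03 0.06]
```

View pics/w3wrist.png

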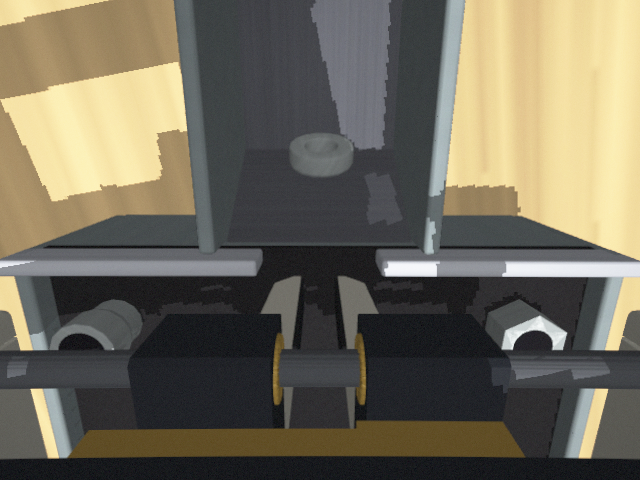

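Call:
{"name": "drive_tool", "arguments": {
  "plan": [
    {"claw":0.83,"linear":[-1,0,-5],"angular":[0,0,0]},
    {"claw":0.83,"linear":[-3.5,2.2,-3],"angular":[0,0,0]},
    {"claw":0.83,"linear":[-5.2,3.3,0],"angular":[0,0,0]},
    {"claw":0.83,"linear":[-5.2,3.3,0],"angular":[0,0,0]},
    {"claw":0.83,"linear":[0,0,0],"angular":[0,0,-9]},
    {"claw":0.83,"linear":[0,0,0],"angular":[0,0,-9]},
    {"claw":0.83,"linear":[0,0,0],"angular":[0,0,-9]},
    {"claw":0.83,"linear":[0,0,0],"angular":[0,0,-9]},
    {"claw":0.83,"linear":[0,0,0],"angular":[0,0,0]},
    {"claw":0.83,"linear":[0,0,0],"angular":[0,0,0]}
  ]
}}

```text
t: 8.88
tool_pos: [0.6233, -0.0582, 0.1656]
orientation: [-1.678, -2.656, -0.0]
force: [0.1, -0.4, -0.5]
opening: 0.0158
```

```bash
python3 -c "
from h import *
rel((-47,-88),.085)
for n in ['wrist','top']:
  p=read_camera(n);save(p,'w4'+n)
  for q,uv,ax in washers(p): X=ray(p,uv,.092);print(q,ax,tr(X).round(1))
"
```

```text
t 8.875 tray [-47.5 -87.7] z 0.1656 yaw-rel 35.78 Rz [-0.  0. -1.] open 0.015819186537240463 F [ 0.1 -0.4 -0.5]
tool shift cm [0.02 0.05 8.06]
0.82 (56.83827209472656, 58.50691604614258) [ -5.1 -59.5]
0.65 (62.72182083129883, 75.38506317138672) [-2.9 57.8]
0.67 (16.8914852142334, 17.03632354736328) [ -9.5 -59.4]
0.45 (14.503067970275879, 15.040703773498535) [185.9   5.7]
0.29 (97.99698638916016, 126.18131256103516) [141.9   4. ]
```

View pics/w4wrist.png

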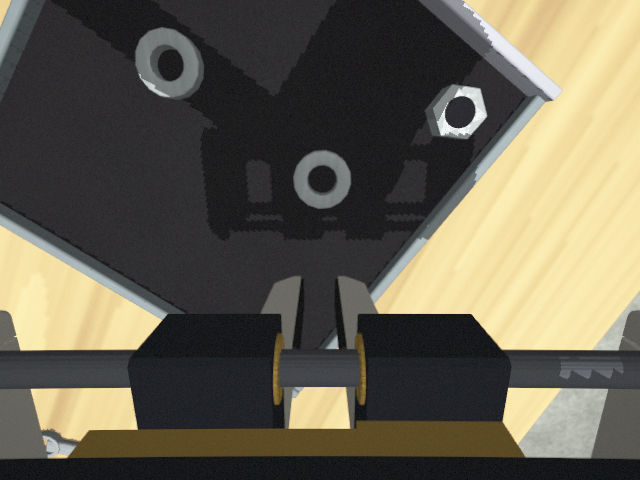

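View pics/w4top.png

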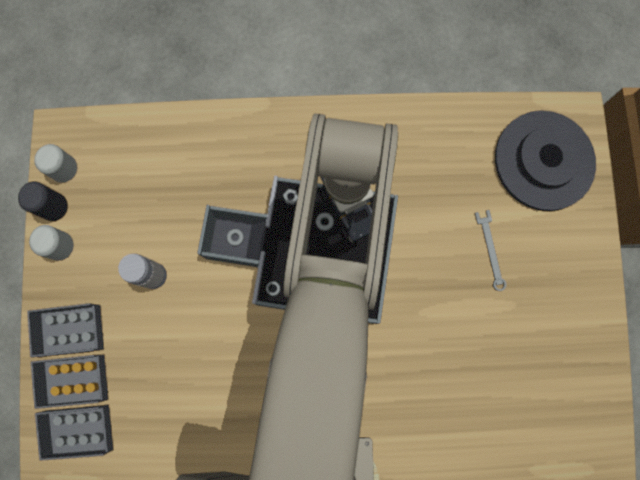

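Call:
{"name": "drive_tool", "arguments": {
  "plan": [
    {"claw":0.83,"linear":[0,0,4],"angular":[0,0,0]},
    {"claw":0.83,"linear":[0,0,3],"angular":[0,0,0]},
    {"claw":0.83,"linear":[0,0,1],"angular":[0,0,0]},
    {"claw":0.83,"linear":[0,0,0],"angular":[0,0,0]}
  ]
}}

```text
t: 9.57
tool_pos: [0.6231, -0.058, 0.0854]
orientation: [-1.673, -2.658, 0.001]
force: [0.1, 0.3, 0.2]
opening: 0.0158
```

Call:
{"name": "drive_tool", "arguments": {
  "plan": [
    {"claw":0.83,"linear":[1.15,0,0],"angular":[0,0,0]},
    {"claw":0.83,"linear":[1.15,0,0],"angular":[0,0,0]},
    {"claw":0.83,"linear":[1.15,0,0],"angular":[0,0,0]},
    {"claw":0.83,"linear":[1.15,0,0],"angular":[0,0,0]},
    {"claw":0.83,"linear":[1.15,0,0],"angular":[0,0,0]},
    {"claw":0.83,"linear":[1.15,0,0],"angular":[0,0,0]},
    {"claw":0.83,"linear":[1.15,0,0],"angular":[0,0,0]},
    {"claw":0.83,"linear":[1.15,0,0],"angular":[0,0,0]},
    {"claw":0.83,"linear":[1.15,0,0],"angular":[0,0,0]},
    {"claw":0.83,"linear":[1.15,0,0],"angular":[0,0,0]},
    {"claw":0.83,"linear":[1.0,0,0],"angular":[0,0,0]},
    {"claw":0.83,"linear":[0,0,0],"angular":[0,0,0]}
  ]
}}

```text
t: 11.08
tool_pos: [0.5687, 0.0556, 0.0854]
orientation: [-1.672, -2.659, 0.0]
force: [-0.2, 0.6, 0.5]
opening: 0.016
```

```bash
python3 -c "
from h import *
rel((54,-15),.085)
for n in ['wrist']:
  p=read_camera(n);save(p,'w5'+n)
  for q,uv,ax in washers(p): X=ray(p,uv,.092);print(q,ax,tr(X).round(1))
"
```

```text
t 11.075 tray [ 54.7 -13.5] z 0.0854 yaw-rel 36.05 Rz [-0.001  0.    -1.   ] open 0.016022626882691317 F [-0.2  0.6  0.5]
tool shift cm [-0.14  0.08  0.04]
0.79 (65.7225341796875, 79.22350311279297) [176.1   8. ]
0.64 (73.17655181884766, 83.82839965820312) [ 0.9 60.1]
```

View pics/w5wrist.png

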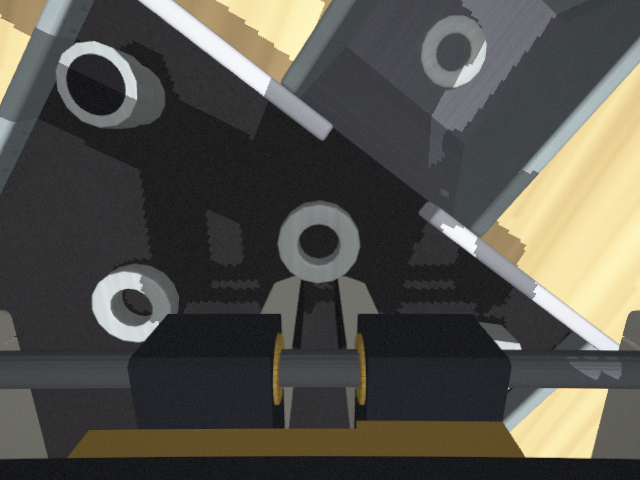

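Call:
{"name": "drive_tool", "arguments": {
  "plan": [
    {"claw":0.83,"linear":[-3.5,0,0],"angular":[0,0,0]},
    {"claw":0.83,"linear":[0,0,0],"angular":[0,0,9]},
    {"claw":0.83,"linear":[0,0,0],"angular":[0,0,9]},
    {"claw":0.83,"linear":[0,0,0],"angular":[0,0,9]},
    {"claw":0.83,"linear":[0,0,0],"angular":[0,0,9]},
    {"claw":0.83,"linear":[0,-3.5,0],"angular":[0,0,0]},
    {"claw":0.83,"linear":[0,0,0],"angular":[0,0,0]},
    {"claw":0.83,"linear":[0,0,0],"angular":[0,0,0]}
  ]
}}

```text
t: 12.18
tool_pos: [0.5507, 0.0291, 0.086]
orientation: [2.413, 2.011, 0.001]
force: [0.2, 0.1, 1.0]
opening: 0.0156
```

```bash
python3 -c "
from h import *
rel((102,0),.085)
for n in ['wrist']:
  p=read_camera(n);save(p,'w6'+n)
  for q,uv,ax in washers(p): X=ray(p,uv,.092);print(q,uv,tr(X).round(1))
"
```

```text
t 12.175 tray [25.4 -0.6] z 0.086 yaw-rel -0.01 Rz [ 0.001 -0.    -1.   ] open 0.015627399085186237 F [0.2 0.1 1. ]
tool shift cm [ 7.66 -0.07  0.1 ]
0.72 (311.0291748046875, 192.93557739257812) [79.   3.3]
0.55 (206.4664306640625, 310.71783447265625) [19.6 56.2]
```

View pics/w6wrist.png

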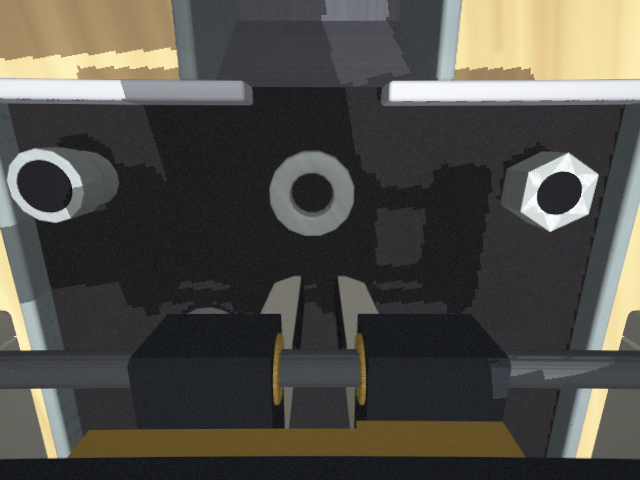

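Call:
{"name": "drive_tool", "arguments": {
  "plan": [
    {"claw":0.83,"linear":[0,-0.35,0.05],"angular":[0,0,0]},
    {"claw":0.83,"linear":[1.1,0,0],"angular":[0,0,0]},
    {"claw":0.83,"linear":[1.1,0,0],"angular":[0,0,0]},
    {"claw":0.83,"linear":[1.1,0,0],"angular":[0,0,0]},
    {"claw":0.83,"linear":[1.1,0.1,0],"angular":[0,0,0]},
    {"claw":0.83,"linear":[1.1,0.1,0],"angular":[0,0,0]},
    {"claw":0.83,"linear":[1.1,0.1,0],"angular":[0,0,0]},
    {"claw":0.83,"linear":[1.0,0,0],"angular":[0,0,0]},
    {"claw":0.83,"linear":[0,0,0],"angular":[0,0,0]},
    {"claw":0.83,"linear":[0,0,0],"angular":[0,0,0]}
  ]
}}

```text
t: 13.52
tool_pos: [0.5631, 0.1042, 0.085]
orientation: [-2.413, -2.012, 0.0]
force: [0.8, -0.1, 0.3]
opening: 0.0156
```

```bash
python3 -c "
from h import *
rel((102,0),.085)
for n in ['wrist']:
  p=read_camera(n);save(p,'w7'+n)
"
```

```text
t 13.525 tray [101.5   0.7] z 0.085 yaw-rel 0.0 Rz [-0. -0. -1.] open 0.015588033815207743 F [ 0.8 -0.1  0.3]
tool shift cm [0.05 0.07 0.  ]
```

View pics/w7wrist.png

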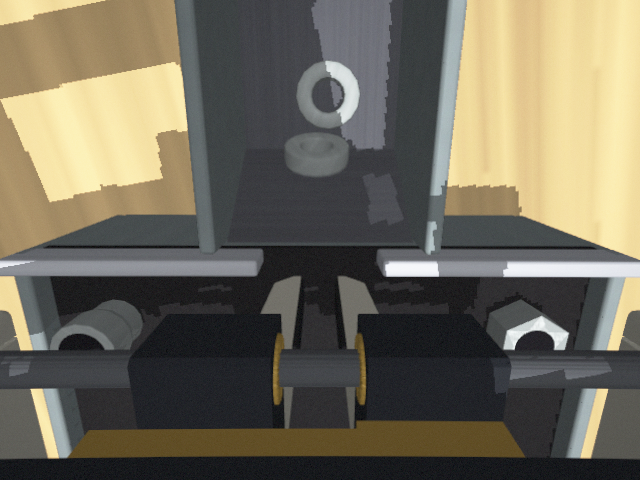

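Call:
{"name": "drive_tool", "arguments": {
  "plan": [
    {"claw":0.83,"linear":[-1,0,-5],"angular":[0,0,0]},
    {"claw":0.83,"linear":[-3.5,-2.2,-3],"angular":[0,0,0]},
    {"claw":0.83,"linear":[-5.1,-3.2,0],"angular":[0,0,0]},
    {"claw":0.83,"linear":[-5.1,-3.2,0],"angular":[0,0,0]},
    {"claw":0.83,"linear":[0,0,0],"angular":[0,0,9]},
    {"claw":0.83,"linear":[0,0,0],"angular":[0,0,9]},
    {"claw":0.83,"linear":[0,0,0],"angular":[0,0,9]},
    {"claw":0.83,"linear":[0,0,0],"angular":[0,0,9]},
    {"claw":0.83,"linear":[0,0,0],"angular":[0,0,0]},
    {"claw":0.83,"linear":[0,0,0],"angular":[0,0,0]}
  ]
}}

```text
t: 14.82
tool_pos: [0.4521, -0.025, 0.1651]
orientation: [-2.915, -1.172, -0.0]
force: [0.6, 0.6, -0.4]
opening: 0.0159
```

```bash
python3 -c "
from h import *
rel((-46,87),.085)
for n in ['wrist','top']:
  p=read_camera(n);save(p,'w8'+n)
  for q,uv,ax in washers(p): X=ray(p,uv,.092);print(q,uv,tr(X).round(1))
"
```

```text
t 14.825 tray [-45.6  86.7] z 0.1651 yaw-rel -35.82 Rz [ 0.  0. -1.] open 0.015939757507288623 F [ 0.6  0.6 -0.4]
tool shift cm [-0.05 -0.    8.01]
0.6 (316.3442077636719, 178.9392852783203) [-3.  59.4]
0.69 (243.53305053710938, 242.23826599121094) [164.5  14.3]
0.43 (234.4944305419922, 236.97515869140625) [187.1   5.5]
```

View pics/w8wrist.png

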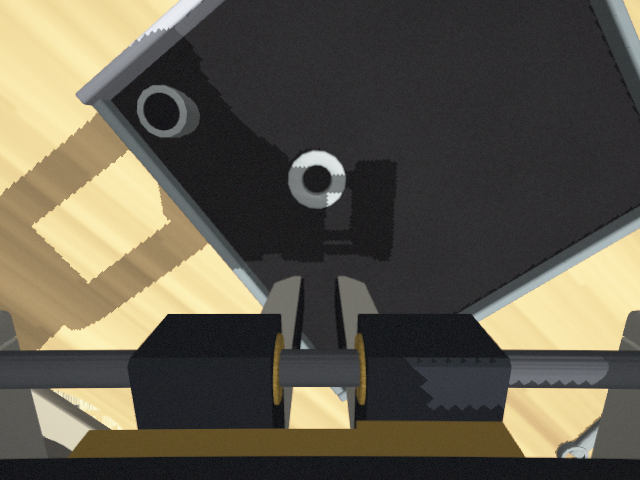

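View pics/w8top.png

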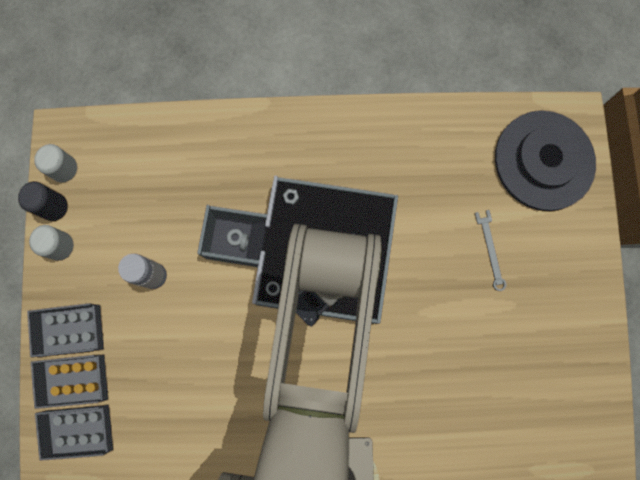

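Call:
{"name": "drive_tool", "arguments": {
  "plan": [
    {"claw":0.83,"linear":[0,-0.2,4],"angular":[0,0,0]},
    {"claw":0.83,"linear":[0,0,3],"angular":[0,0,0]},
    {"claw":0.83,"linear":[0,0,1],"angular":[0,0,0]},
    {"claw":0.83,"linear":[0,0,0],"angular":[0,0,0]}
  ]
}}

```text
t: 15.52
tool_pos: [0.4505, -0.0234, 0.085]
orientation: [-2.916, -1.168, 0.001]
force: [0.4, 0.0, 0.6]
opening: 0.0158
```

Call:
{"name": "drive_tool", "arguments": {
  "plan": [
    {"claw":0.83,"linear":[1.15,0,0],"angular":[0,0,0]},
    {"claw":0.83,"linear":[1.15,0,0],"angular":[0,0,0]},
    {"claw":0.83,"linear":[1.15,0,0],"angular":[0,0,0]},
    {"claw":0.83,"linear":[1.15,0,0],"angular":[0,0,0]},
    {"claw":0.83,"linear":[1.15,0,0],"angular":[0,0,0]},
    {"claw":0.83,"linear":[1.15,0,0],"angular":[0,0,0]},
    {"claw":0.83,"linear":[1.15,0,0],"angular":[0,0,0]},
    {"claw":0.83,"linear":[1.15,0,0],"angular":[0,0,0]},
    {"claw":0.83,"linear":[1.15,0,0],"angular":[0,0,0]},
    {"claw":0.83,"linear":[1.15,0,0],"angular":[0,0,0]},
    {"claw":0.83,"linear":[0.8,0,0],"angular":[0,0,0]},
    {"claw":0.83,"linear":[0,0,0],"angular":[0,0,0]}
  ]
}}

```text
t: 17.02
tool_pos: [0.5402, 0.062, 0.085]
orientation: [-2.916, -1.168, -0.0]
force: [-0.5, -0.1, -0.4]
opening: 0.0155
```

Call:
{"name": "drive_tool", "arguments": {
  "plan": [
    {"claw":0.83,"linear":[-3.5,0,0],"angular":[0,0,0]},
    {"claw":0.83,"linear":[0,0,0],"angular":[0,0,-9]},
    {"claw":0.83,"linear":[0,0,0],"angular":[0,0,-9]},
    {"claw":0.83,"linear":[0,0,0],"angular":[0,0,-9]},
    {"claw":0.83,"linear":[0,0,0],"angular":[0,0,-9]},
    {"claw":0.83,"linear":[0,3.5,0],"angular":[0,0,0]},
    {"claw":0.83,"linear":[0,0,0],"angular":[0,0,0]},
    {"claw":0.83,"linear":[0,0,0],"angular":[0,0,0]}
  ]
}}

```text
t: 18.02
tool_pos: [0.5482, 0.031, 0.0848]
orientation: [-2.413, -2.011, 0.001]
force: [-1.2, 0.0, 0.7]
opening: 0.0159
```

```bash
python3 -c "
from h import *
rel((102,0),.085)
for n in ['wrist']:
  p=read_camera(n);save(p,'w9'+n)
  for q,uv,ax in washers(p): X=ray(p,uv,.092);print(q,uv,tr(X).round(1))
"
```

```text
t 18.025 tray [26.8  2.2] z 0.0848 yaw-rel -0.03 Rz [-0.001  0.    -1.   ] open 0.01587104450131705 F [-1.2  0.   0.7]
tool shift cm [ 7.52  0.22 -0.02]
0.83 (324.53460693359375, 193.65847778320312) [80.2  0. ]
0.57 (316.01812744140625, 9.415919303894043) [152.8   3.7]
```

View pics/w9wrist.png

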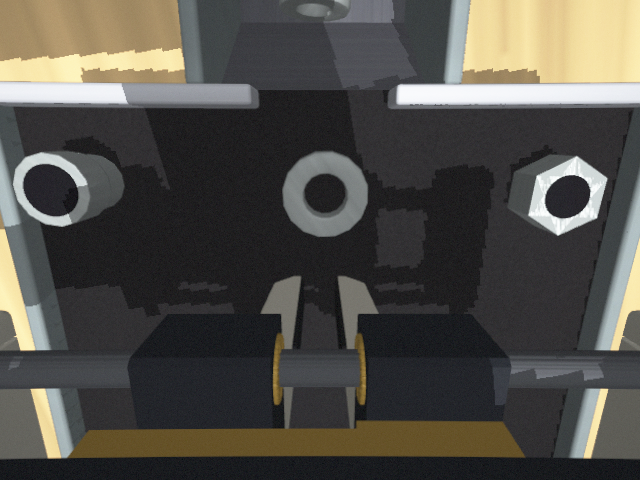

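Call:
{"name": "drive_tool", "arguments": {
  "plan": [
    {"claw":0.83,"linear":[0,0.25,0],"angular":[0,0,0]},
    {"claw":0.83,"linear":[1.1,0,0],"angular":[0,0,0]},
    {"claw":0.83,"linear":[1.1,0,0],"angular":[0,0,0]},
    {"claw":0.83,"linear":[1.1,0,0],"angular":[0,0,0]},
    {"claw":0.83,"linear":[1.1,0,0],"angular":[0,0,0]},
    {"claw":0.83,"linear":[1.1,0,0],"angular":[0,0,0]},
    {"claw":0.83,"linear":[1.1,0,0],"angular":[0,0,0]},
    {"claw":0.83,"linear":[0.9,0,0],"angular":[0,0,0]},
    {"claw":0.83,"linear":[0,0,0],"angular":[0,0,0]},
    {"claw":0.83,"linear":[0,0,0],"angular":[0,0,0]}
  ]
}}

```text
t: 19.38
tool_pos: [0.5647, 0.1043, 0.085]
orientation: [-2.413, -2.012, 0.0]
force: [-0.3, -0.7, -0.6]
opening: 0.0158
```

```bash
python3 -c "
from h import *
rel((102,0),.085)
for n in ['wrist']:
  p=read_camera(n);save(p,'w10'+n)
"
```

```text
t 19.375 tray [101.9  -0.8] z 0.085 yaw-rel 0.0 Rz [-0.  0. -1.] open 0.015829215115872142 F [-0.3 -0.7 -0.6]
tool shift cm [ 0.01 -0.08 -0.  ]
```

View pics/w10wrist.png

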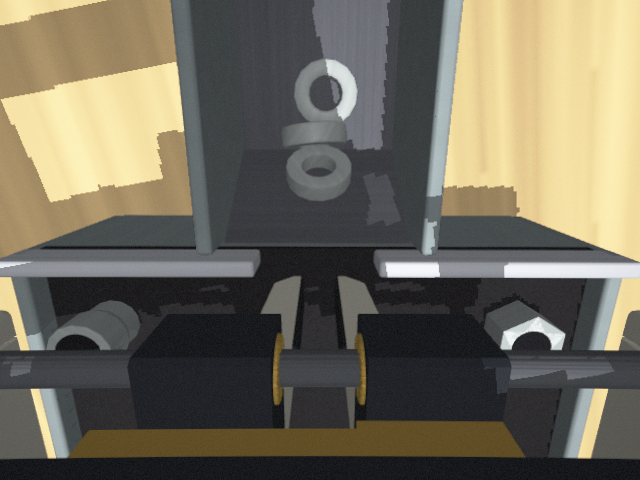

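Call:
{"name": "drive_tool", "arguments": {
  "plan": [
    {"claw":0.83,"linear":[-2,0,-5],"angular":[0,0,0]},
    {"claw":0.83,"linear":[-2,0,-5.5],"angular":[0,0,0]},
    {"claw":0.83,"linear":[-6,0,0],"angular":[0,0,0]},
    {"claw":0.83,"linear":[-6,0,0],"angular":[0,0,0]},
    {"claw":0.83,"linear":[0,0,0],"angular":[0,0,0]},
    {"claw":0.83,"linear":[0,0,0],"angular":[0,0,0]},
    {"claw":0.83,"linear":[0,0,0],"angular":[0,0,0]},
    {"claw":0.83,"linear":[0,0,0],"angular":[0,0,0]},
    {"claw":0.83,"linear":[0,0,0],"angular":[0,0,0]},
    {"claw":0.83,"linear":[0,0,0],"angular":[0,0,0]}
  ]
}}

```text
t: 20.68
tool_pos: [0.5361, -0.0526, 0.1901]
orientation: [-2.412, -2.013, -0.0]
force: [-0.4, 0.7, -1.2]
opening: 0.0159
```

```bash
python3 -c "
from h import *
rel((0,0),.2)
P={}
for n in ['side','top']:
  p=read_camera(n);P[n]=p;save(p,'f'+n)
  for l in ['washer1','nut','socket','can','wrench']: print(n,l,[(np.round(d['at'],3).tolist(),tr(d['at']).round(0).tolist(),round(d['p'],2)) for d in search_frame(p,l)])
a=cv2.resize(P['side']['pixels'][240:390,200:350,::-1],(400,400),interpolation=cv2.INTER_CUBIC)
b=cv2.resize(P['top']['pixels'][190:290,190:290,::-1],(400,400),interpolation=cv2.INTER_CUBIC)
cv2.imwrite('pics/f.png',np.hstack([a,b]))
"
```

```text
t 20.675 tray [-57.6  -1. ] z 0.1901 yaw-rel 0.04 Rz [-0.  0. -1.] open 0.015906788691212145 F [-0.4  0.7 -1.2]
tool shift cm [ 5.76 -0.09 -0.99]
side washer1 [([0.588, 0.198, 0.019], [199.0, -7.0], 0.54), ([0.573, 0.187, 0.034], [185.0, 6.0], 0.52), ([0.564, 0.167, 0.041], [163.0, 11.0], 0.51)]
side nut [([0.664, 0.066, 0.098], [82.0, -105.0], 0.72)]
side socket [([0.455, 0.116, 0.107], [93.0, 109.0], 0.71)]
side can [([0.486, 0.423, 0.139], [401.0, 134.0], 0.69), ([0.574, 0.185, 0.033], [183.0, 5.0], 0.55)]
side wrench [([0.516, -0.415, 0.01], [-417.0, -46.0], 0.66)]
top washer1 [([0.57, 0.16, 0.04], [158.0, 4.0], 0.7), ([0.588, 0.209, 0.019], [209.0, -5.0], 0.47), ([0.493, 0.388, 0.16], [368.0, 121.0], 0.25)]
top nut [([0.536, 0.088, 0.08], [81.0, 25.0], 0.74), ([0.662, 0.063, 0.095], [79.0, -104.0], 0.43), ([0.585, 0.208, 0.018], [207.0, -2.0], 0.38)]
top socket [([0.452, 0.111, 0.108], [88.0, 111.0], 0.52)]
top can [([0.495, 0.387, 0.158], [368.0, 119.0], 0.78), ([0.571, 0.178, 0.037], [176.0, 6.0], 0.5)]
top wrench [([0.544, -0.417, 0.006], [-414.0, -75.0], 0.61)]
```

View pics/f.png

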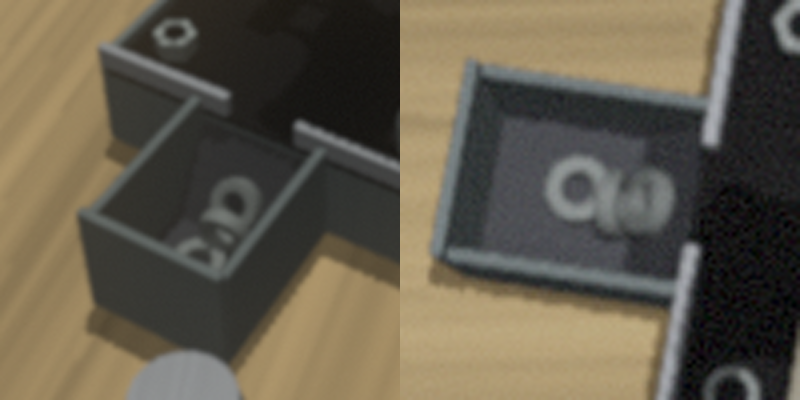

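```bash
python3 -c "
from h import *
print(close_job())"
```

```text
the job is handed in; nothing more can be done
None
```

I pushed all three washers through the gate one at a time and handed the job in after about 21 s of the 62 s. The middle washer went straight through. The two outer ones went diagonally to the centre line first, then straight. I used the fingertips set 16 mm apart, with the tips about 5 mm above the tray top. After the last push I raised the arm clear of everything.

- **Washers:** the last side view shows all three in the slot at tray x about 163 to 199 mm, y within ±11 mm and z about 0.02 to 0.04 m, below the 0.072 m limit. They lie against each other, one on the floor and two leaning at the foot of the chute. I took only one set of pictures after raising the arm, so I did not check directly that they were at rest. They had over a second to settle before that.
- **Other objects:** from the top camera, the nut, socket, can and wrench read within about 8 mm of their first readings. The socket showed the largest shift, and I saw no contact with any of them.
- **Forces:** readings at the end of each move stayed at about 1 N.
- **Disagreements:**
  - The wrist and side cameras placed the washers about 3 to 7 mm further along tray x than the top camera. I lined up the pushes using the wrist view.
  - The side camera placed the wrench about 28 mm from where the top camera did, and it had not seen the wrench at all at the start. The top view showed it within 3 mm of where it began.
  - In the last top view the detector found only two of the three washers and gave a few false labels. All three washers can be made out in the picture itself.

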